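# Hold a short pour on the syrup pump

### The arm

A 7-joint arm with a two-finger parallel gripper is mounted at the origin on the work surface. World frame = base frame: x ahead of the robot, y to its left, z up, the work surface at z = 0. Lengths are in m, angles in rad, forces in N, time in s.
With the tool pointing down it reaches from about 0.425 to 0.925 m from the base axis. Payload 6.8 kg.
Tool frame: the origin (TCP) lies on the mounting face of the last link; the fingertips stand 173 mm ahead of it and the grasp point (between the pads) lies 155 mm ahead of it; z points along the fingers, y is the line along which they close (so a half turn about z gives the same grasp; the last joint's range is limited). The gripper opens to 85 mm and grips with 20 to 120 N. Pads are 22 mm wide; open, the fingers measure 114 mm over their backs; the gripper's body (76 mm by 85 mm) begins 54 mm behind the grasp point. The pads swing forward as they close: fully open they stand 13 mm farther back than shut.
Start: joints at [1.02, 0.477, 0.022, 1.555, -0.011, 1.109, -0.083], TCP at [0.289, -0.61, 0.405] pointing down, gripper open.
Joint ranges: [-2.96, 2.96], [-0.34, 2.1], [-1.41, 1.46], [0.24, 2.44], [-1.37, 4.51], [0.17, 1.92], [-2.96, 2.96]. Speed limits (rad/s): [2.39, 2.39, 3.14, 3.14, 3.14, 3.14, 3.14].

### API

Orientations are given as a 3x3 rotation matrix whose columns are the frame's x, y, z axes.
In Python, from workcell import read_state, camera, finish_job gives the robot as it stands.
- The arm moves only by the tool step_arm, never from a script. Its argument "motion" is a list of rows, each an object with "translation": the shift along the tool's x, y, z in units of 0.1 m (1.0 is 0.1 m), a list of three; "rot": the turn, a rotation vector about the tool's x, y, z in units of pi/2 rad (1.0 is pi/2 rad), a list of three. In form: [{"translation": [tx, ty, tz], "rot": [wx, wy, wz]}, ...]. A call has 1 to 8 rows; each row shifts and turns the commanded pose from where the row before left it, along the tool's axes as they then stand; what a row does not reach is not made up. A row lasts 1/10 s, in which the tool goes at most 50 mm and 8.59 degrees, less where a joint would pass 70% of its speed; a pose out of reach is approached as far as the arm can. A call with a number of a shift or a turn outside -1 to 1 is refused whole. A call with a gripper value outside its range is refused whole. "gripper" is the closure, from -1 (fully open) to 1 (shut), set as the call begins (left out, the last holds). The fingers move at their own pace and stop on an object; the grip force is fixed at half the most. Time passes only in rows, so rows that do not move let the fingers close. It gives the time, the measured TCP pose, the force, the opening and the grip force at its end, in the units of the state.
- read_state(): the state, without advancing time (a new reading comes with each control period).
- camera(name): name is "scene" or "top" or "wrist"; returns a dict with "pixels" (400x640x3 uint8, red, green, blue), "z_map" (400x640 float32, m along the optical axis (not along the pixel's ray), 0 where there is no reading), "fx", "fy", "cx", "cy" (pixels), "eye" and "attitude" of the camera in the world. Camera axes: x right, y up, looking along -z (the intrinsics and any distortion apply to the point x, -y, -z); pixel columns grow to the right and rows downward; lengths in m; the calibration is good to about 2 mm. A picture is of the moment at which its call begins.
- finish_job(): hands the job in; it is judged then, once.
The state is a dict: "time_s": time; "joint_pos": joint angles; "joint_vel": joint speeds; "tau": joint torques, N m; "tcp_pos": TCP position; "tool_rot": TCP orientation; "force": force on the tool from outside, world axes, zero at the start; "torque": the same for the moment, N m; "grip_width": opening from 0.0 (shut) to 1.0 (fully open); "grip_force": force on a finger pad.
Only numpy, scipy, OpenCV 4.12 (cv2) and the standard library are available. Lean on these libraries where they do the work, as an engineer would, in place of code of your own. Each camera call takes 0.05 s, during which the arm holds its last target. There are 200 camera calls.

### The job

Set the syrup pump on the drinks trolley for a short pour: take the taller of the two steel portion collars, lower it (do not drop it) over the pump's black plunger until it sits fully home on the pump's shoulder, and let go of it. Then press the plunger down with the fingertips until its top is level with the collar's upper rim, never clearly below the rim, and finish while still holding it down there: do not let go at the end. Leave everything else where it stands.

Things in the scene. Friction and masses are not known exactly. Their poses are not given: they have to be found in the camera images.
- pump: syrup pump, fixed to the trolley: a steel canister 100 mm across (foot 112 mm) with a neck 64 mm across whose flat top, the shoulder, is 140 mm above the work surface. A thin round spout (12 mm) leaves the neck 128 mm up along the pump's own +x, reaches out 108 mm and turns down. The black spring plunger stands upright out of the centre of the shoulder. Origin: centre of the underside; z up.
- shoulder (a point): centre of the pump's flat shoulder (140 mm above the work surface), on the plunger's axis; the collar sits on it
- plunger_top (a point): centre of the plunger's flat top. The plunger is a black upright rod 24 mm in diameter, its top edge bevelled by 3 mm; at rest it stands 56 mm above the shoulder. It moves down with the plunger.
- plunger (a joint): downward travel of the plunger in m: 0 at rest, 0.034 fully down. Spring return: about 3 N to start moving, plus 0.3 N per mm (about 8 N at 16 mm). With the tall collar fully home the plunger's top is level with the collar's upper rim at 0.016.
- tall_collar: the taller portion collar, a loose plain steel ring standing on end: outer diameter 48 mm, hole 30 mm, height 40 mm, 60 to 110 g. Origin: centre of its underside; z along the hole, upward. Starts on the work surface; the two collars swap places between starts.
- short_collar: the other collar: same diameters, only 26 mm high; not wanted. Origin: centre of its underside.
- beaker: glass mixing beaker 82 mm across, 90 mm high, under the end of the pump's spout. Origin: centre of its underside.
- shaker: tall stainless Boston shaker tin, 92 mm across its mouth, 170 mm high. Origin: centre of its underside.
- pitcher: white ceramic pitcher, 104 mm across, 150 mm high, handle along its +x. Origin: centre of its underside.
- strainer: steel hawthorne strainer lying flat: disc 86 mm across, flat handle to 138 mm from the disc's centre along its +x, 7 mm high. Origin: under the disc's centre.
- jigger: steel double-cone jigger standing up, 42 mm across, 98 mm high. Origin: centre of its underside.
- muddler: wooden muddler lying along its x, 200 mm long, up to 34 mm thick. Origin: under its middle.
- bottle: green glass bottle, 72 mm across, 220 mm high. Origin: centre of its underside.
There are look-alikes about, which are no part of the job. What is shaped like the tall_collar but red is not meant.

How it is judged:
On the way, in this order (a step that is already met when the one before it is completed fails the run):
1. the tall collar sits fully home on the shoulder around the plunger, let go, the plunger still up (horizontal distance between tall_collar and shoulder below 0.005 m and z of tall_collar in the frame of shoulder between -0.003 and 0.003 m and angle between tall_collar's own z axis and vertical below 0.1 rad and contact force between the fingers and tall_collar below 0.2 N and value of joint plunger below 0.005 m), for 0.2 s.
2. the fingers press the plunger level with the collar's upper rim (horizontal distance between tall_collar and shoulder below 0.005 m and z of tall_collar in the frame of shoulder between -0.003 and 0.003 m and angle between tall_collar's own z axis and vertical below 0.1 rad and value of joint plunger between 0.0125 and 0.0195 m and contact force between the fingers and pump above 2 N), for 0.5 s.
At the end, for the whole second after the job is handed in: Through the last second the fingers hold the plunger down (more than 2 N) with its top level with the tall collar's rim (travel 12.5 to 19.5 mm), the tall collar upright, around the plunger (axis within 5 mm) and home on the shoulder within 3 mm, at rest (all of step 2 and linear speed of tall_collar below 0.02 m/s); the arm keeps its last pose, push and grip.
It fails at once if the plunger is pushed clearly below the tall collar's rim (travel over 22 mm) (value of joint plunger above 0.022 m).
It fails at once if the collar is dropped down the plunger instead of lowered (horizontal distance between tall_collar and shoulder below 0.012 m and z of tall_collar in the frame of shoulder below 0.06 m and linear speed of tall_collar above 0.5 m/s).
It fails at once if another thing is moved by more than 25 mm (distance of any of short_collar, beaker, shaker, pitcher, strainer, jigger, muddler, bottle from where it was at the start of the episode above 0.025 m).
It also fails if it takes over 51 s, if anything falls off the work surface, if the arm or the gripper's body presses on something with over 40 N, if the wrist force passes 120 N, or if a joint passes its speed limit or range.

## Working session

There is one attempt and no reset: what is moved stays moved. The work goes in short steps, Python scripts to look and compute and a tool call to move; the robot and the scene stay as the last step left them, time stands still between calls to the robot, and variables do not carry over. Pictures are saved under pics/ and viewed, at most 10 in all, crops included, and the job is handed in when it is done.

Besides the shell and the picture viewer there is one more tool, called after "Request:" by a JSON object that holds its "fn" and its "kwargs". step_arm: Moves the arm, as the interface text tells. Its arguments: {"type":"object","properties":{"motion":{"type":"array","items":{"type":"object","properties":{"translation":{"type":"array","items":{"type":"number"}},"rot":{"type":"array","items":{"type":"number"}}}}},"gripper":{"type":"number"}},"required":["motion"]}

```bash
mkdir -p pics; cat > h.py <<'E'
import numpy as np, cv2
from workcell import read_state, camera, finish_job
def cloud(c):
    z=c["z_map"];v,u=np.mgrid[:z.shape[0],:z.shape[1]]
    p=np.stack([(u-c["cx"])/c["fx"]*z,-(v-c["cy"])/c["fy"]*z,-z],-1)
    return p@np.array(c["attitude"]).T+np.array(c["eye"])
def ray(c,u,v,h):
    d=np.array(c["attitude"])@np.array([(u-c["cx"])/c["fx"],-(v-c["cy"])/c["fy"],-1]);e=np.array(c["eye"])
    return e+d*(h-e[2])/d[2]
def save(c,n): cv2.imwrite(f"pics/{n}.png",c["pixels"][:,:,::-1])
E
python3 - <<'E'
from h import *
s=read_state();print({k:np.round(s[k],3).tolist() for k in s})
for n in("top","scene"):
    c=camera(n);save(c,n+"0");np.savez(f"{n}0.npz",**c);print(n,{k:np.round(c[k],3).tolist() for k in c if k not in("pixels","z_map")})
    P=cloud(c)
    if n=="top":
        m=((P[...,2]>.012)&(P[...,2]<.4)&(c["z_map"]>0)).astype(np.uint8)
        k,l,st,ce=cv2.connectedComponentsWithStats(m)
        for i in range(1,k):
            if st[i,4]>60:
                q=P[l==i];print(st[i],q.mean(0).round(3),"h",np.percentile(q[:,2],97).round(3),c["pixels"][l==i].mean(0).round())
E
```

```text
{'time_s': 0.0, 'joint_pos': [1.02, 0.478, 0.022, 1.556, -0.012, 1.109, -0.083], 'joint_vel': [-0.001, -0.001, 0.001, 0.0, -0.002, -0.0, -0.0], 'tau': [-0.001, -59.645, 1.607, -28.119, 0.012, 0.009, 0.0], 'tcp_pos': [0.289, -0.61, 0.404], 'tool_rot': [[0.904, 0.428, -0.001], [0.428, -0.904, 0.002], [-0.0, -0.002, -1.0]], 'force': [-0.48, -0.277, -0.675], 'torque': [0.019, -0.007, 0.088], 'grip_force': 0.0, 'grip_width': 0.995}
top {'fx': 382.56, 'fy': 382.56, 'cx': 319.56, 'cy': 197.634, 'eye': [0.494, -0.013, 1.116], 'attitude': [[-0.022, 0.997, -0.069], [-1.0, -0.023, -0.017], [-0.018, 0.069, 0.997]]}
[ 414   66  107   58 2801] [ 0.862 -0.434  0.044] h 0.094 [119. 102.  84.]
[ 167   68   92   46 2564] [0.881 0.306 0.059] h 0.092 [49. 49. 51.]
[268  83  34  34 884] [0.858 0.1   0.029] h 0.033 [161. 122.  86.]
[ 335   96   46   47 1233] [ 0.779 -0.097  0.099] h 0.151 [120. 116. 113.]
[   10   130   178   249 14166] [0.572 0.612 0.122] h 0.155 [ 96.  98. 101.]
[403 135  20  19 244] [ 0.707 -0.254  0.08 ] h 0.101 [147. 149. 150.]
[368 161  17  18 182] [ 0.646 -0.157  0.036] h 0.044 [160.  34.  33.]
[ 461  160  147   73 5916] [ 0.556 -0.587  0.103] h 0.166 [96. 98. 99.]
[ 228  174   71   57 1786] [0.551 0.146 0.108] h 0.194 [116. 119. 120.]
[392 186  19  18 181] [ 0.572 -0.226  0.036] h 0.044 [138. 140. 141.]
[360 193  17  18 161] [ 0.555 -0.132  0.038] h 0.044 [155.  33.  32.]
[199 226  56  55 630] [0.415 0.271 0.026] h 0.035 [128.  87.  55.]
[377 237  17  17 153] [ 0.431 -0.177  0.025] h 0.029 [145. 147. 148.]
[ 527  262   77   44 2348] [ 0.337 -0.594  0.148] h 0.221 [110. 113. 113.]
[ 577  296   63   49 1703] [ 0.286 -0.578  0.333] h 0.393 [24. 24. 26.]
[ 285  358   83   42 2292] [ 0.063 -0.001  0.041] h 0.134 [86. 83. 79.]
scene {'fx': 470.502, 'fy': 470.502, 'cx': 320.224, 'cy': 199.62, 'eye': [1.17, -0.133, 1.12], 'attitude': [[0.23, -0.82, 0.524], [0.973, 0.199, -0.116], [-0.009, 0.537, 0.844]]}
```

View pics/top0.png

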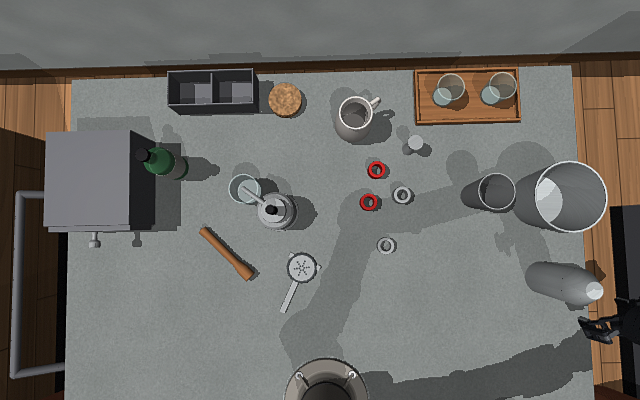

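View pics/scene0.png

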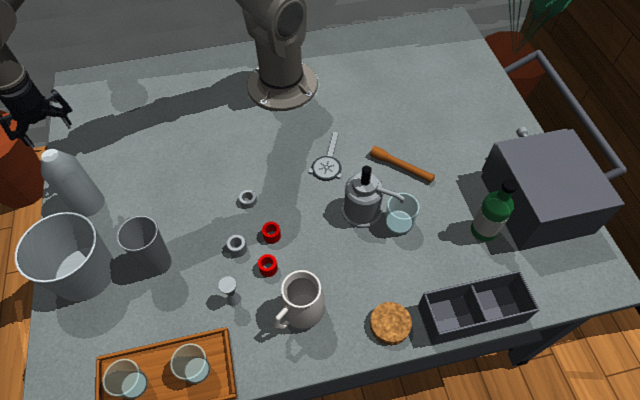

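```bash
python3 - <<'E'
from h import *
out=[]
for n,boxes in(("top",dict(A=(388,182,417,208),B=(373,232,400,258),pl=(255,195,290,228))),("scene",dict(A=(222,230,250,260),B=(235,188,260,212),pl=(340,160,390,225)))):
    c={k:v for k,v in np.load(f"{n}0.npz").items()};P=cloud(c)
    for k,(a,b,d,e) in boxes.items():
        q=P[b:e,a:d].reshape(-1,3);col=c["pixels"][b:e,a:d].reshape(-1,3).astype(int)
        if k!="pl":
            h=.04 if k=="A" else .026
            m=(q[:,2]>h-.006); r=q[m]
            print(n,k,m.sum(),"zpct",np.percentile(q[:,2],[50,90,97]).round(4),"ctr",cv2.minEnclosingCircle(r[:,:2].astype(np.float32)),r.mean(0).round(4))
        else:
            m=(q[:,2]>.18)&(q[:,2]<.21);print(n,"plunger",m.sum(),q[m].mean(0).round(4),cv2.minEnclosingCircle(q[m][:,:2].astype(np.float32)),q[m].max(0).round(3))
            m=(q[:,2]>.134)&(q[:,2]<.148);print(n,"shoulder",m.sum(),q[m].mean(0).round(4),cv2.minEnclosingCircle(q[m][:,:2].astype(np.float32)))
    f=(350,140,430,270) if n=="top" else (210,180,300,290)
    out.append(cv2.resize(c["pixels"][f[1]:f[3],f[0]:f[2],::-1],(390,580),interpolation=cv2.INTER_CUBIC))
cv2.imwrite("pics/crop.png",np.hstack(out))
E
```

```text
top A 146 zpct [0.0011 0.0396 0.0425] ctr ((0.539425253868103, -0.13049063086509705), 0.12587970495224) [ 0.5701 -0.218   0.0839]
top B 145 zpct [0.0011 0.0264 0.0284] ctr ((0.45691853761672974, -0.10603810846805573), 0.10008306801319122) [ 0.4325 -0.1728  0.0559]
top plunger 83 [0.5332 0.1226 0.1945] ((0.5337061285972595, 0.12321775406599045), 0.012099741958081722) [0.543 0.135 0.201]
top shoulder 411 [0.5342 0.1233 0.1401] ((0.5414890646934509, 0.13477565348148346), 0.04552611708641052)
scene A 174 zpct [0.003  0.0401 0.0427] ctr ((0.8605074882507324, -0.1820124238729477), 0.3133314251899719) [ 0.5828 -0.2255  0.0525]
scene B 144 zpct [0.0029 0.0269 0.0296] ctr ((0.7888875603675842, -0.15820685029029846), 0.38194048404693604) [ 0.4381 -0.178   0.0339]
scene plunger 95 [0.5388 0.1223 0.1924] ((0.5354713201522827, 0.12308795005083084), 0.012347911484539509) [0.548 0.135 0.201]
scene shoulder 367 [0.5436 0.1242 0.1404] ((0.5467571020126343, 0.1362832635641098), 0.048245593905448914)
```

View pics/crop.png

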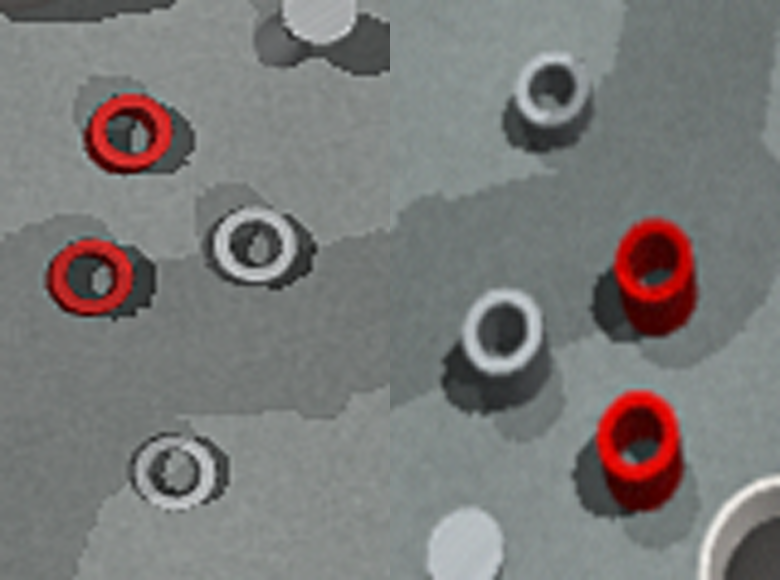

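Candidates in the top view: grey ring (402,195), about 40 mm high; grey ring (386,245), about 26 mm high; red rings (377,170) and (369,202). The crop confirms it: the tall steel collar is the grey one at (402,195), because the other grey ring is shorter and the remaining two are red.

Request:
{"fn": "step_arm", "kwargs": {"motion": [{"translation": [0,0,-0.25],"rot": [0,0,0]},{"translation": [0,0,-0.25],"rot": [0,0,0]},{"translation": [0.35,-0.19,0],"rot": [0,0,0]},{"translation": [0.35,-0.19,0],"rot": [0,0,0]},{"translation": [0.35,-0.19,0],"rot": [0,0,0]},{"translation": [0.35,-0.19,0],"rot": [0,0,0]},{"translation": [0.35,-0.19,0],"rot": [0,0,0]},{"translation": [0.35,-0.19,0],"rot": [0,0,0]}], "gripper": -1}}

```text
time_s: 0.9
tcp_pos: [0.4307, -0.4154, 0.4544]
tool_rot: [[0.904, 0.428, -0.001], [0.428, -0.904, 0.0], [-0.0, -0.001, -1.0]]
force: [-0.3, 0.4, 0.1]
grip_width: 1.003
grip_force: 0.0
```

Request:
{"fn": "step_arm", "kwargs": {"motion": [{"translation": [0.35,-0.19,0],"rot": [0,0,0]},{"translation": [0.35,-0.19,0],"rot": [0,0,0]},{"translation": [0.35,-0.19,0],"rot": [0,0,0]},{"translation": [0.35,-0.19,0],"rot": [0,0,0]},{"translation": [0.35,-0.19,0],"rot": [0,0,0]},{"translation": [0.35,-0.19,0],"rot": [0,0,0]},{"translation": [0,0,0],"rot": [0,0,-0.09]},{"translation": [0,0,0],"rot": [0,0,-0.09]}]}}

```text
time_s: 1.7
tcp_pos: [0.5719, -0.2219, 0.4541]
tool_rot: [[0.742, 0.67, -0.001], [0.67, -0.742, 0.001], [-0.0, -0.001, -1.0]]
force: [-0.2, -0.1, 0.2]
grip_width: 1.0
grip_force: 0.0
```

Request:
{"fn": "step_arm", "kwargs": {"motion": [{"translation": [0,0,0.2],"rot": [0,0,-0.09]},{"translation": [0,0,0.3],"rot": [0,0,-0.09]},{"translation": [0,0,0.3],"rot": [0,0,-0.09]},{"translation": [0,0,0.3],"rot": [0,0,-0.09]},{"translation": [0,0,0.3],"rot": [0,0,-0.09]},{"translation": [0,0,0.1],"rot": [0,0,-0.09]},{"translation": [0,0,0],"rot": [0,0,0]},{"translation": [0,0,0],"rot": [0,0,0]}]}}

```text
time_s: 2.5
tcp_pos: [0.5711, -0.2241, 0.3048]
tool_rot: [[0.001, 1.0, 0.0], [1.0, -0.001, 0.0], [0.0, 0.0, -1.0]]
force: [0.3, 0.4, 1.3]
grip_width: 1.005
grip_force: 0.0
```

```bash
cat >> h.py <<'E'
def local(p,s=None):
    s=s or read_state();R=np.array(s["tool_rot"]);return R.T@(np.array(p)-np.array(s["tcp_pos"]))
E
python3 - <<'E'
from h import *
s=read_state();print(s["time_s"],np.round(s["tcp_pos"],4),np.round(s["tool_rot"],4).tolist(),s["force"])
c=camera("wrist");save(c,"w1");np.savez("w1.npz",**c);P=cloud(c)
m=(np.hypot(P[...,0]-.571,P[...,1]+.225)<.035)&(P[...,2]>.033)&(P[...,2]<.046)
q=P[m];print(m.sum(),q.mean(0),cv2.minEnclosingCircle(q[:,:2].astype(np.float32)),c["eye"])
E
```

```text
2.5 [ 0.5711 -0.2241  0.3048] [[0.001, 1.0, 0.0], [1.0, -0.001, 0.0003], [0.0003, 0.0, -1.0]] [0.31692553 0.3544855  1.26247765]
1759 [ 0.57325981 -0.22515185  0.04008198] ((0.5731498003005981, -0.226346954703331), 0.024010218679904938) [ 0.57165467 -0.14548174  0.27489233]
```

View pics/w1.png

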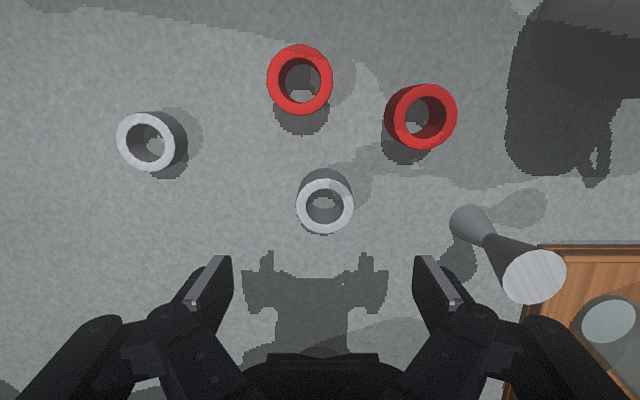

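The wrist view shows the tall collar at pixel (325,207), between the fingers and clear of its neighbours. Its centre is at (0.573, -0.226).

Request:
{"fn": "step_arm", "kwargs": {"motion": [{"translation": [-0.022,0.02,0.2],"rot": [0,0,0]},{"translation": [0,0,0.3],"rot": [0,0,0]},{"translation": [0,0,0.3],"rot": [0,0,0]},{"translation": [0,0,0.25],"rot": [0,0,0]},{"translation": [0,0,0.15],"rot": [0,0,0]},{"translation": [0,0,0.07],"rot": [0,0,0]},{"translation": [0,0,0],"rot": [0,0,0]},{"translation": [0,0,0],"rot": [0,0,0]}]}}

```text
time_s: 3.35
tcp_pos: [0.5738, -0.2262, 0.179]
tool_rot: [[-0.003, 1.0, 0.002], [1.0, 0.003, -0.001], [-0.001, 0.002, -1.0]]
force: [0.2, -0.7, 0.3]
grip_width: 0.998
grip_force: 0.0
```

Request:
{"fn": "step_arm", "kwargs": {"motion": [{"translation": [0,0,0],"rot": [0,0,0]},{"translation": [0,0,0],"rot": [0,0,0]},{"translation": [0,0,0],"rot": [0,0,0]},{"translation": [0,0,0],"rot": [0,0,0]},{"translation": [0,0,0],"rot": [0,0,0]},{"translation": [0,0,0],"rot": [0,0,0]},{"translation": [0,0,0],"rot": [0,0,0]},{"translation": [0,0,0],"rot": [0,0,0]}], "gripper": 1}}

```text
time_s: 4.15
tcp_pos: [0.5735, -0.2263, 0.1788]
tool_rot: [[-0.003, 1.0, 0.001], [1.0, 0.003, -0.001], [-0.001, 0.001, -1.0]]
force: [-0.7, 0.1, 6.2]
grip_width: 0.541
grip_force: 61.6
```

Request:
{"fn": "step_arm", "kwargs": {"motion": [{"translation": [0,0,-0.1],"rot": [0,0,0]},{"translation": [0,0,-0.25],"rot": [0,0,0]},{"translation": [0,0,-0.4],"rot": [0,0,0]},{"translation": [0,0,-0.4],"rot": [0,0,0]},{"translation": [0,0,-0.4],"rot": [0,0,0]},{"translation": [0,0,-0.4],"rot": [0,0,0]},{"translation": [0,0,-0.3],"rot": [0,0,0]},{"translation": [0,0,-0.1],"rot": [0,0,0]}]}}

```text
time_s: 4.95
tcp_pos: [0.5736, -0.226, 0.4173]
tool_rot: [[-0.003, 1.0, 0.006], [1.0, 0.003, -0.002], [-0.002, 0.006, -1.0]]
force: [0.2, 0.1, -0.9]
grip_width: 0.541
grip_force: 61.5
```

Request:
{"fn": "step_arm", "kwargs": {"motion": [{"translation": [0.2,0,0],"rot": [0,0,0]},{"translation": [0.35,-0.04,0],"rot": [0,0,0]},{"translation": [0.4,-0.05,0],"rot": [0,0,0]},{"translation": [0.4,-0.05,0],"rot": [0,0,0]},{"translation": [0.4,-0.05,0],"rot": [0,0,0]},{"translation": [0.4,-0.05,0],"rot": [0,0,0]},{"translation": [0.4,-0.05,0],"rot": [0,0,0]},{"translation": [0.25,-0.05,0],"rot": [0,0,0]}]}}

```text
time_s: 5.75
tcp_pos: [0.537, 0.0571, 0.4121]
tool_rot: [[-0.007, 1.0, -0.001], [1.0, 0.007, 0.001], [0.001, -0.001, -1.0]]
force: [0.3, -0.2, -0.9]
grip_width: 0.54
grip_force: 61.5
```

```bash
cat > m.py <<'E'
from h import *
s=read_state();t=np.array(s["tcp_pos"]);print(s["time_s"],t.round(4),np.round(s["force"],2),s["grip_width"],s["grip_force"]);print(np.round(s["tool_rot"],4).tolist())
for n in("wrist","top","scene"):
    c=camera(n);save(c,n+"_%d"%(s["time_s"]*100));P=cloud(c);zc=t[2]-.1788
    m=(np.hypot(P[...,0]-t[0],P[...,1]-t[1])<.03)&(abs(P[...,2]-zc-.04)<.003)
    q=P[m]
    if len(q)>5:print(n,"collar",len(q),cv2.minEnclosingCircle(q[:,:2].astype(np.float32)),q.mean(0).round(4))
    m=(np.hypot(P[...,0]-.5345,P[...,1]-.123)<.02)&(P[...,2]>.18)&(P[...,2]<.203)
    q=P[m]
    if len(q)>5:
        print(n,"plunger",len(q),cv2.minEnclosingCircle(q[:,:2].astype(np.float32)),q.mean(0).round(4))
        q=q[q[:,2]>.192];print("  toppart",len(q),q.mean(0).round(4),cv2.minEnclosingCircle(q[:,:2].astype(np.float32)))
E
python3 m.py
```

```text
5.75 [0.537  0.0571 0.4121] [ 0.33 -0.21 -0.9 ] 0.5402497232082949 61.49161722511053
[[-0.0065, 1.0, -0.0013], [1.0, 0.0065, 0.0009], [0.0009, -0.0013, -1.0]]
wrist collar 6321 ((0.5369924306869507, 0.06143433228135109), 0.028677158057689667) [0.5372 0.0593 0.2737]
wrist plunger 1272 ((0.5337098836898804, 0.12400509417057037), 0.012016375549137592) [0.5339 0.1242 0.1962]
  toppart 1271 [0.5339 0.1242 0.1962] ((0.5337098836898804, 0.12400509417057037), 0.012016375549137592)
scene collar 70 ((0.5399304032325745, 0.0497741773724556), 0.02604140341281891) [0.5382 0.0431 0.2737]
scene plunger 95 ((0.5359187722206116, 0.12360148876905441), 0.01368680689483881) [0.5388 0.1219 0.1926]
  toppart 65 [0.5367 0.1228 0.1958] ((0.5354522466659546, 0.12443005293607712), 0.01298566721379757)
```

```bash
cat > r.py <<'E'
from h import *
s=read_state();t=np.array(s["tcp_pos"]);c=camera("wrist");save(c,"wr_%d"%(s["time_s"]*100));P=cloud(c)
g=c["pixels"].min(2)
m=(np.hypot(P[...,0]-t[0],P[...,1]-t[1])<.035)&(abs(P[...,2]-t[2]+.1388)<.003)&(g>90)
k,l,st,ce=cv2.connectedComponentsWithStats(m.astype(np.uint8));i=1+st[1:,4].argmax()
q=P[l==i];print(st[i],q.mean(0),cv2.minEnclosingCircle(q[:,:2].astype(np.float32)),"x",q[:,0].min(),q[:,0].max(),"y",q[:,1].min(),q[:,1].max(),t)
A=np.c_[2*q[:,:2],np.ones(len(q))]
E
python3 r.py; ls pics
```

```text
[ 266  245  113   76 2986] [0.53675081 0.06906743 0.27385252] ((0.5373983383178711, 0.05912947654724121), 0.023073842748999596) x 0.5144246037140359 0.5603721005639386 y 0.04627056016856927 0.0799232718828744 [0.53736205 0.05572202 0.41212853]
crop.png
scene0.png
scene_575.png
top0.png
top_575.png
w1.png
wr_590.png
wrist_575.png
```

```bash
cp pics/wr_575.png pics/v.png 2>/dev/null || cp pics/wr_58*.png pics/v.png; ls pics
```

```text
crop.png
scene0.png
scene_575.png
top0.png
top_575.png
w1.png
wr_590.png
wrist_575.pngcp: cannot stat 'pics/wr_58*.png': No such file or directory
```

View pics/wrist_575.png

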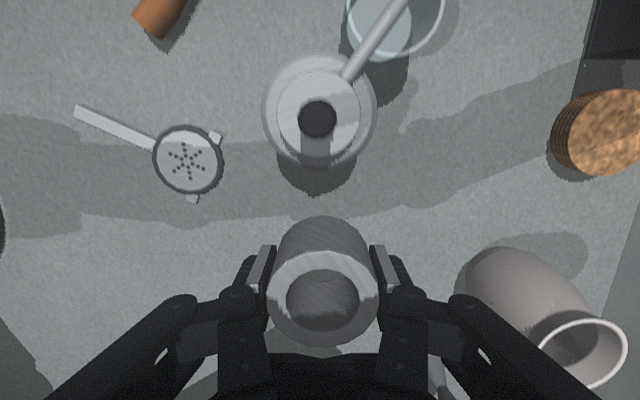

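The collar is held upright at (322,297), centred under the TCP. The plunger is at (317,118), ahead of it.

Request:
{"fn": "step_arm", "kwargs": {"motion": [{"translation": [0.12,0,0],"rot": [0,0,0]},{"translation": [0.2,-0.02,0],"rot": [0,0,0]},{"translation": [0.2,-0.01,0],"rot": [0,0,0]},{"translation": [0.12,0,0],"rot": [0,0,0]},{"translation": [0.043,0,0],"rot": [0,0,0]},{"translation": [0,0,0],"rot": [0,0,0]},{"translation": [0,0,0],"rot": [0,0,0]},{"translation": [0,0,0],"rot": [0,0,0]}]}}

```text
time_s: 6.75
tcp_pos: [0.5352, 0.1209, 0.4126]
tool_rot: [[-0.001, 1.0, -0.0], [1.0, 0.001, -0.001], [-0.001, -0.0, -1.0]]
force: [0.8, 0.4, -0.7]
grip_width: 0.543
grip_force: 61.5
```

```bash
python3 r.py; python3 m.py
```

```text
[ 266  245  112   74 2926] [0.53471722 0.13426393 0.27431838] ((0.5350885391235352, 0.12515929341316223), 0.02284732647240162) x 0.5124309273887232 0.5579107483967333 y 0.11175575073851814 0.14484598344032046 [0.53522021 0.12093866 0.41256509]
6.8 [0.5352 0.1211 0.4126] [-0.14 -0.14 -0.52] 0.5423361710774153 61.48268222808838
[[-0.0014, 1.0, -0.0], [1.0, 0.0014, -0.0005], [-0.0005, -0.0, -1.0]]
wrist collar 6347 ((0.5351574420928955, 0.12551212310791016), 0.028622018173336983) [0.5355 0.1231 0.2742]
wrist plunger 511 ((0.5338295102119446, 0.12445923686027527), 0.011963849887251854) [0.5336 0.1323 0.1922]
  toppart 336 [0.5334 0.1317 0.1954] ((0.5336155295372009, 0.126448392868042), 0.011548303067684174)
scene collar 74 ((0.5339224338531494, 0.11135417222976685), 0.025618944317102432) [0.5355 0.1064 0.2744]
scene plunger 78 ((0.5365064740180969, 0.12304513156414032), 0.011715305969119072) [0.5401 0.1214 0.1926]
  toppart 51 [0.5385 0.1222 0.1958] ((0.536217212677002, 0.12298685312271118), 0.01151255238801241)
```

Request:
{"fn": "step_arm", "kwargs": {"motion": [{"translation": [0.027,-0.01,0],"rot": [0,0,0]},{"translation": [0,0,0.1],"rot": [0,0,0]},{"translation": [0,0,0.1],"rot": [0,0,0]},{"translation": [0,0,0.1],"rot": [0,0,0]},{"translation": [0,0,0.05],"rot": [0,0,0]},{"translation": [0,0,0],"rot": [0,0,0]},{"translation": [0,0,0],"rot": [0,0,0]}]}}

```text
time_s: 7.65
tcp_pos: [0.5341, 0.1248, 0.3776]
tool_rot: [[-0.003, 1.0, -0.0], [1.0, 0.003, 0.0], [0.0, -0.0, -1.0]]
force: [0.2, -0.1, 0.1]
grip_width: 0.544
grip_force: 61.5
```

Request:
{"fn": "step_arm", "kwargs": {"motion": [{"translation": [0,0,0.05],"rot": [0,0,0]},{"translation": [0,0,0.05],"rot": [0,0,0]},{"translation": [0,0,0.05],"rot": [0,0,0]},{"translation": [0,0,0],"rot": [0,0,0]}]}}

```text
time_s: 8.05
tcp_pos: [0.5337, 0.1246, 0.3618]
tool_rot: [[-0.003, 1.0, -0.001], [1.0, 0.003, -0.0], [-0.0, -0.001, -1.0]]
force: [-0.2, 0.1, -1.6]
grip_width: 0.543
grip_force: 61.5
```

```bash
python3 r.py;python3 m.py; python3 - <<'E'
import cv2,glob,os
f=max(glob.glob("pics/wr_*.png"),key=os.path.getmtime);g=max(glob.glob("pics/scene_*.png"),key=os.path.getmtime)
a=cv2.imread(f)[200:360,220:420];b=cv2.imread(g)[100:240,300:475]
cv2.imwrite("pics/fit.png",cv2.hconcat([cv2.resize(a,(400,320)),cv2.resize(b,(400,320))]))
E
```

```text
[ 266  245  111   72 2903] [0.53302487 0.13794214 0.22353341] ((0.5334610342979431, 0.12864334881305695), 0.022616909816861153) x 0.5109441478782231 0.5558259720831911 y 0.11675904561091423 0.1484607841320431 [0.53371638 0.12456079 0.36179888]
8.1 [0.5338 0.1247 0.3622] [-0.16 -0.5   0.42] 0.5447377910576797 61.48342754691839
[[-0.003, 1.0, -0.0009], [1.0, 0.003, -0.0002], [-0.0002, -0.0009, -1.0]]
wrist collar 6322 ((0.5337965488433838, 0.1290947049856186), 0.028668668121099472) [0.5341 0.1267 0.2238]
wrist plunger 1390 ((0.5341234803199768, 0.11937021464109421), 0.014327794313430786) [0.5341 0.1144 0.1964]
  toppart 1218 [0.5341 0.1148 0.1973] ((0.5341234803199768, 0.11937021464109421), 0.014327794313430786)
scene collar 68 ((0.536103367805481, 0.11439436674118042), 0.025710657238960266) [0.5338 0.1099 0.2239]
scene plunger 15 ((0.5253326892852783, 0.12691810727119446), 0.010020637884736061) [0.5232 0.124  0.1979]
  toppart 14 [0.5234 0.1242 0.1984] ((0.5253326892852783, 0.12691810727119446), 0.010020637884736061)
```

View pics/fit.png

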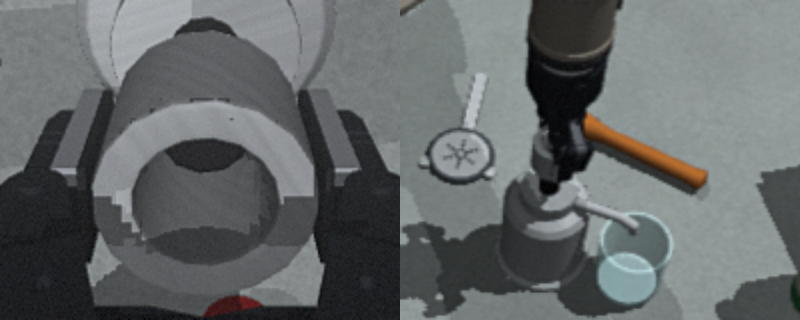

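The left crop shows the plunger's black top inside the collar's hole at about (200,155), and the force is near zero, so the collar is around the plunger. I'll lower it on.

Request:
{"fn": "step_arm", "kwargs": {"motion": [{"translation": [0,0,0.05],"rot": [0,0,0]},{"translation": [0,0,0.08],"rot": [0,0,0]},{"translation": [0,0,0.08],"rot": [0,0,0]},{"translation": [0,0,0.08],"rot": [0,0,0]},{"translation": [0,0,0.06],"rot": [0,0,0]},{"translation": [0,0,0.03],"rot": [0,0,0]},{"translation": [0,0,0],"rot": [0,0,0]},{"translation": [0,0,0],"rot": [0,0,0]}]}}

```text
time_s: 9.05
tcp_pos: [0.5341, 0.1249, 0.3248]
tool_rot: [[-0.003, 1.0, 0.0], [1.0, 0.003, 0.0], [0.0, 0.0, -1.0]]
force: [-0.2, -0.0, -1.4]
grip_width: 0.54
grip_force: 61.5
```

Request:
{"fn": "step_arm", "kwargs": {"motion": [{"translation": [0,0,0.02],"rot": [0,0,0]},{"translation": [0,0,0.01],"rot": [0,0,0]},{"translation": [0,0,0.01],"rot": [0,0,0]},{"translation": [0,0,0],"rot": [0,0,0]}]}}

```text
time_s: 9.45
tcp_pos: [0.534, 0.1247, 0.3206]
tool_rot: [[-0.003, 1.0, -0.0], [1.0, 0.003, -0.0], [-0.0, -0.0, -1.0]]
force: [-0.4, 0.0, -1.2]
grip_width: 0.542
grip_force: 61.5
```

Request:
{"fn": "step_arm", "kwargs": {"motion": [{"translation": [0,0,0.01],"rot": [0,0,0]},{"translation": [0,0,0.005],"rot": [0,0,0]},{"translation": [0,0,0],"rot": [0,0,0]}]}}

```text
time_s: 9.75
tcp_pos: [0.534, 0.1247, 0.3191]
tool_rot: [[-0.003, 1.0, -0.0], [1.0, 0.003, -0.0], [-0.0, -0.0, -1.0]]
force: [0.4, -0.2, -1.4]
grip_width: 0.541
grip_force: 61.5
```

Request:
{"fn": "step_arm", "kwargs": {"motion": [{"translation": [0,0,0.005],"rot": [0,0,0]},{"translation": [0,0,0],"rot": [0,0,0]}]}}

```text
time_s: 9.95
tcp_pos: [0.534, 0.1248, 0.3188]
tool_rot: [[-0.003, 1.0, 0.0], [1.0, 0.003, -0.0], [-0.0, 0.0, -1.0]]
force: [-0.5, 0.3, -0.1]
grip_width: 0.545
grip_force: 61.6
```

Request:
{"fn": "step_arm", "kwargs": {"motion": [{"translation": [0,0,0.005],"rot": [0,0,0]},{"translation": [0,0,0.005],"rot": [0,0,0]},{"translation": [0,0,0],"rot": [0,0,0]}]}}

```text
time_s: 10.25
tcp_pos: [0.534, 0.1249, 0.3188]
tool_rot: [[-0.003, 1.0, 0.0], [1.0, 0.003, -0.0], [-0.0, 0.0, -1.0]]
force: [-3.4, -1.7, 9.3]
grip_width: 0.539
grip_force: 62.6
```

Contact at 9 N at the expected height, so the collar is home. Releasing.

Request:
{"fn": "step_arm", "kwargs": {"motion": [{"translation": [0,0,0],"rot": [0,0,0]},{"translation": [0,0,0],"rot": [0,0,0]},{"translation": [0,0,0],"rot": [0,0,0]},{"translation": [0,0,0],"rot": [0,0,0]},{"translation": [0,0,0],"rot": [0,0,0]},{"translation": [0,0,0],"rot": [0,0,0]}], "gripper": -1}}

```text
time_s: 10.85
tcp_pos: [0.534, 0.1247, 0.3176]
tool_rot: [[-0.003, 1.0, -0.0], [1.0, 0.003, 0.0], [0.0, -0.0, -1.0]]
force: [-0.6, -0.5, 0.2]
grip_width: 0.999
grip_force: 0.0
```

Request:
{"fn": "step_arm", "kwargs": {"motion": [{"translation": [0,0,-0.1],"rot": [0,0,0]},{"translation": [0,0,-0.2],"rot": [0,0,0]},{"translation": [0,0,-0.3],"rot": [0,0,0]},{"translation": [0,0,-0.2],"rot": [0,0,0]},{"translation": [0,0,-0.1],"rot": [0,0,0]},{"translation": [0,0,0],"rot": [0,0,0]},{"translation": [0,0,0],"rot": [0,0,0]}]}}

```text
time_s: 11.55
tcp_pos: [0.5337, 0.1245, 0.4071]
tool_rot: [[-0.003, 1.0, -0.001], [1.0, 0.003, -0.0], [-0.0, -0.001, -1.0]]
force: [-0.8, 0.2, -1.0]
grip_width: 0.997
grip_force: 0.0
```

```bash
python3 - <<'E'
from h import *
s=read_state();print(s["time_s"],s["tcp_pos"],s["force"])
c=camera("wrist");save(c,"w2");P=cloud(c);d=np.hypot(P[...,0]-.534,P[...,1]-.1245)<.045
for a,b in((.188,.202),(.174,.186),(.135,.145)):
    q=P[d&(P[...,2]>a)&(P[...,2]<b)];print(a,len(q),q.mean(0).round(4),np.median(q[:,2]),cv2.minEnclosingCircle(q[:,:2].astype(np.float32)))
cv2.imwrite("pics/w2c.png",cv2.resize(c["pixels"][150:330,200:440,::-1],(720,540)))
E
```

```text
11.55 [0.53373484 0.12453367 0.40707843] [-0.77637946  0.21674745 -0.98570735]
0.188 1072 [0.5338 0.126  0.1956] 0.19622268695661155 ((0.5337757468223572, 0.12419315427541733), 0.012111305259168148)
0.174 2253 [0.5346 0.1288 0.1803] 0.18055996429524598 ((0.5344595313072205, 0.12470383942127228), 0.024075595661997795)
0.135 1390 [0.5334 0.1407 0.1404] 0.14063362497308024 ((0.5334281325340271, 0.1345146894454956), 0.03741717338562012)
```

View pics/w2c.png

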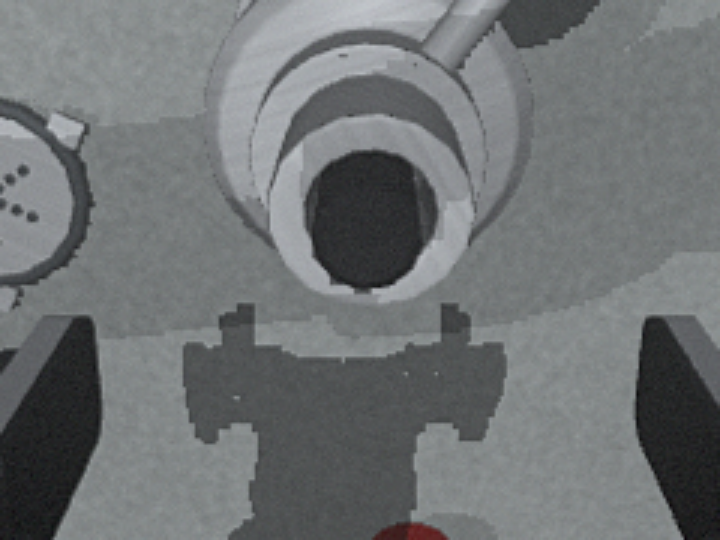

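The collar is home: rim at 0.1803 m, within 1 mm of the plunger's axis. The plunger is still up. The crop shows the plunger centred in the ring at about (370,220). Next, close the fingers and press.

Request:
{"fn": "step_arm", "kwargs": {"motion": [{"translation": [0,0,0],"rot": [0,0,0]},{"translation": [0,0,0],"rot": [0,0,0]},{"translation": [0,0,0],"rot": [0,0,0]},{"translation": [0,0,0],"rot": [0,0,0]},{"translation": [0,0,0],"rot": [0,0,0]},{"translation": [0,0,0],"rot": [0,0,0]},{"translation": [0,0,0],"rot": [0,0,0]},{"translation": [0,0,0],"rot": [0,0,0]}], "gripper": 1}}

```text
time_s: 12.4
tcp_pos: [0.534, 0.1248, 0.4077]
tool_rot: [[-0.003, 1.0, 0.0], [1.0, 0.003, -0.0], [-0.0, 0.0, -1.0]]
force: [0.0, -0.1, 0.1]
grip_width: -0.0
grip_force: 0.0
```

Request:
{"fn": "step_arm", "kwargs": {"motion": [{"translation": [0,0,0.05],"rot": [0,0,0]},{"translation": [0,0,0.1],"rot": [0,0,0]},{"translation": [0,0,0.1],"rot": [0,0,0]},{"translation": [0,0,0.05],"rot": [0,0,0]},{"translation": [0,0,0.03],"rot": [0,0,0]},{"translation": [0,0,0],"rot": [0,0,0]},{"translation": [0,0,0],"rot": [0,0,0]}]}}

```text
time_s: 13.1
tcp_pos: [0.5341, 0.1248, 0.3749]
tool_rot: [[-0.003, 1.0, 0.0], [1.0, 0.003, 0.0], [0.0, 0.0, -1.0]]
force: [0.3, -0.3, -0.5]
grip_width: -0.0
grip_force: 0.0
```

Request:
{"fn": "step_arm", "kwargs": {"motion": [{"translation": [0,0,0.03],"rot": [0,0,0]},{"translation": [0,0,0.03],"rot": [0,0,0]},{"translation": [0,0,0.02],"rot": [0,0,0]},{"translation": [0,0,0],"rot": [0,0,0]}]}}

```text
time_s: 13.5
tcp_pos: [0.5342, 0.1248, 0.3669]
tool_rot: [[-0.003, 1.0, 0.001], [1.0, 0.003, 0.0], [0.0, 0.001, -1.0]]
force: [0.5, -0.8, 3.2]
grip_width: 0.002
grip_force: 1.7
```

Request:
{"fn": "step_arm", "kwargs": {"motion": [{"translation": [0,0,0.02],"rot": [0,0,0]},{"translation": [0,0,0.02],"rot": [0,0,0]},{"translation": [0,0,0.01],"rot": [0,0,0]},{"translation": [0,0,0],"rot": [0,0,0]}]}}

```text
time_s: 13.9
tcp_pos: [0.5342, 0.1248, 0.3618]
tool_rot: [[-0.003, 1.0, 0.001], [1.0, 0.003, 0.0], [0.0, 0.001, -1.0]]
force: [0.5, -0.5, 4.6]
grip_width: -0.004
grip_force: 2.5
```

Request:
{"fn": "step_arm", "kwargs": {"motion": [{"translation": [0,0,0.02],"rot": [0,0,0]},{"translation": [0,0,0.02],"rot": [0,0,0]},{"translation": [0,0,0.02],"rot": [0,0,0]},{"translation": [0,0,0],"rot": [0,0,0]}]}}

```text
time_s: 14.3
tcp_pos: [0.5342, 0.1248, 0.356]
tool_rot: [[-0.003, 1.0, 0.001], [1.0, 0.003, 0.0], [0.0, 0.001, -1.0]]
force: [-0.2, 0.6, 6.5]
grip_width: 0.0
grip_force: 3.3
```

Request:
{"fn": "step_arm", "kwargs": {"motion": [{"translation": [0,0,0.01],"rot": [0,0,0]},{"translation": [0,0,0.01],"rot": [0,0,0]},{"translation": [0,0,0],"rot": [0,0,0]},{"translation": [0,0,0],"rot": [0,0,0]}]}}

```text
time_s: 14.7
tcp_pos: [0.5342, 0.1248, 0.3542]
tool_rot: [[-0.003, 1.0, 0.001], [1.0, 0.003, 0.0], [0.0, 0.001, -1.0]]
force: [-1.1, 0.2, 7.4]
grip_width: -0.001
grip_force: 3.6
```

```bash
python3 - <<'E'
from h import *
s=read_state();print(s["time_s"],s["tcp_pos"],s["force"])
c=camera("wrist");save(c,"w3");P=cloud(c);d=np.hypot(P[...,0]-.534,P[...,1]-.1245)<.03
q=P[d&(P[...,2]>.172)&(P[...,2]<.186)];g=q
if len(g): print(len(g),np.percentile(g[:,2],[10,50,90]),g[:,:2].min(0),g[:,:2].max(0))
cv2.imwrite("pics/w3c.png",cv2.resize(c["pixels"][180:400,170:470,::-1],(750,550)))
E
```

```text
14.7 [0.5341907  0.12484434 0.35421363] [-1.0617547   0.19752813  7.39799851]
3126 [0.17584371 0.18037285 0.18131282] [0.5108852  0.11000555] [0.55820084 0.14876689]
```

View pics/w3c.png

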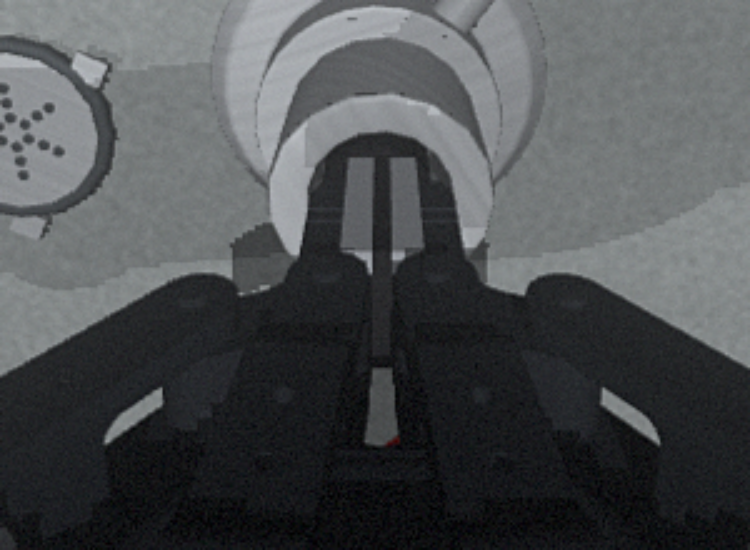

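The fingertips press the plunger at (380,145), with the collar's rim still flat at 0.180 m. Travel is about 15 mm; one more millimetre, then hold.

Request:
{"fn": "step_arm", "kwargs": {"motion": [{"translation": [0,0,0.01],"rot": [0,0,0]},{"translation": [0,0,0],"rot": [0,0,0]},{"translation": [0,0,0],"rot": [0,0,0]},{"translation": [0,0,0],"rot": [0,0,0]},{"translation": [0,0,0],"rot": [0,0,0]},{"translation": [0,0,0],"rot": [0,0,0]},{"translation": [0,0,0],"rot": [0,0,0]},{"translation": [0,0,0],"rot": [0,0,0]}]}}

```text
time_s: 15.55
tcp_pos: [0.5342, 0.1248, 0.3533]
tool_rot: [[-0.003, 1.0, 0.001], [1.0, 0.003, 0.0], [0.0, 0.001, -1.0]]
force: [0.2, 0.2, 7.2]
grip_width: 0.001
grip_force: 3.7
```

```bash
python3 -c "
from h import *
s=read_state();print(s['tcp_pos'],s['force'])
if 3<s['force'][2]<15 and .350<s['tcp_pos'][2]<.356: print(finish_job())"
```

```text
[0.53419466 0.12484785 0.35329205] [0.15046144 0.23927575 7.22262597]
the job is handed in; nothing more can be done
None
```

I handed the job in at about 15.6 s; no verdict came back. The tall collar is home on the shoulder, and the fingertips hold the plunger about level with its rim (about 15.7 mm travel, 7 N).

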